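Press the last fish scales home, tail to head

ROBOT

A 6-joint arm with a two-finger parallel gripper is mounted at the origin on the work surface. World frame = base frame: x ahead of the robot, y to its left, z up, the work surface at z = 0. Lengths are in mm, angles in rad, forces in N, time in s.
With the tool pointing down it reaches from about 400 to 925 mm from the base axis. Payload 12.5 kg.
Tool frame: the origin (TCP) lies on the centre line of the jaws, within the pads' length; the fingertips stand 19 mm ahead of it and the grasp point (between the pads) is the TCP; y points along the fingers, x is the direction in which the jaws open and shut, and the axes are right-handed (so a half turn about y gives the same grasp; the last joint's range is limited). The gripper opens to 95 mm and grips with 3 to 60 N. Pads are 20 mm wide; open, the fingers measure 119 mm over their backs; the gripper's body (75 mm by 180 mm) begins 59 mm behind the grasp point.
Start: joints at [-1.363, 0.491, 1.559, -0, 1.092, -0.106], TCP at [192.945, -594.489, 233.661] pointing down, gripper open.
Joint ranges: [-3.1, 3.1], [-0.84, 2.19], [0.05, 2.79], [-1.13, 4.28], [0.06, 2.93], [-2.69, 2.69]. Speed limits (rad/s): [2.22, 2.22, 2.79, 3.14, 3.14, 3.14].

INTERFACE

Orientations are given as [roll, pitch, yaw] about the fixed x, y, z axes, in that order (R = Rz(yaw) Ry(pitch) Rx(roll)).
In Python, from cell import env gives the robot as it stands. The module is installed in compiled form; this text tells all that it offers.
- The arm moves only by the tool move_arm, never from a script. Its argument "rows" is a list of rows, each an object of numbers: "tx", "ty", "tz": the shift along the tool's x, y, z in cm; "rx", "ry", "rz": the turn, a rotation vector about the tool's x, y, z in rad; "grip": the opening in per cent of the stroke, from 0 (shut) to 100 (fully open). In form: [{"tx": .., "ty": .., "tz": .., "rx": .., "ry": .., "rz": .., "grip": ..}, ...]. A call has 1 to 10 rows; each row shifts and turns the commanded pose from where the row before left it, along the tool's axes as they then stand; what a row does not reach is not made up. A row lasts 1/12 s, in which the tool goes at most 41.7 mm and 7.16 degrees, less where a joint would pass 70% of its speed; a pose out of reach is approached as far as the arm can. A call is refused whole if a number of a shift passes 4.17 or a number of a turn 0.125, either way. A call with a gripper value outside its range is refused whole. The fingers move at their own pace and stop on an object; the grip force is fixed at half the most. Time passes only in rows, so rows that do not move let the fingers close. It gives the time, the measured TCP pose, the force and the opening at its end, in the units of the state.
- env.state(): the state, without advancing time (a new reading comes with each control period).
- env.read_camera(name): name is "scene" or "top"; returns (picture, depth): 384x512x3 uint8, blue, green, red; 384x512 float32, mm along the optical axis (not along the pixel's ray), 0 where there is no reading.
- env.calibration(name): a dict with "vertical_fov" (degrees; the focal length in pixels is half the picture's height over the tangent of half this angle, whatever the lens; pixels are square), "cx", "cy" (the principal point, pixels), "dist" ([k1, k2, p1, p2, k3] as OpenCV has them; the pictures are not rectified), "eye" and "rotation" of the camera in the world. Camera axes: x right, y up, looking along -z (the intrinsics and any distortion apply to the point x, -y, -z); pixel columns grow to the right and rows downward; lengths in mm; the calibration is good to about 2 mm. A picture is of the moment at which its call begins. calibration takes no time and is no camera call.
- env.job_done(): hands the job in, once; it reports no verdict.
The state is a dict: "t": time; "joints": joint angles; "qvel": joint speeds; "tau": joint torques, N m; "eef_pos": TCP position; "tcp_rot": TCP orientation; "ft_force": force on the tool from outside, world axes, zero at the start; "moment": the same for the moment, N m; "opening": opening from 0.0 (shut) to 1.0 (fully open).
Only numpy, scipy, OpenCV 4.12 (cv2) and the standard library are available. Lean on these libraries where they do the work, as an engineer would, in place of code of your own. Each camera call takes 0.05 s, during which the arm holds its last target.

TASK

Three driftwood scales along the middle of the wooden fish still stand proud on their dowel pins. Press them down fully home onto the board one after another, starting with the one nearest the tail fin and working towards the head, each staying proud until its turn. Pull nothing up, leave the fish's raised eye peg standing as it is, and do not disturb the things lying around the fish.

Things in the scene. Friction and masses are not known exactly. Their poses are not given: they have to be found in the camera images.
- fish: flat wooden fish fixed to the table, 445 x 180 mm, lying turned any way; board top 30 mm above the table, small flat scales to 6 mm thick beside the middle row. Origin at table height under mid-body; x to the head (nose +195 mm, tail fin end -250 mm), z up. The three raised scales stand near x = -90, -10 and +70 mm on its x axis, each up to 10 mm off in x and y
- scale_oval_top (a point): raised driftwood scale, oval, 54 x 36 mm, 10 mm thick, on an 8 mm dowel pin that is a push fit in the fish board. Point: centre of its top face, on the pin's axis (z up; about 51 to 56 mm above the table at the start, 40 mm when home). Which of the three raised scales is nearest the tail changes from run to run
- scale_long_top (a point): raised driftwood scale, long narrow, with rounded corners, 60 x 26 mm, 10 mm thick, on an 8 mm dowel pin that is a push fit in the fish board. Point: centre of its top face, on the pin's axis (z up; about 51 to 56 mm above the table at the start, 40 mm when home). Which of the three raised scales is nearest the tail changes from run to run
- scale_square_top (a point): raised driftwood scale, nearly square, with clipped corners, 42 x 38 mm, 10 mm thick, on an 8 mm dowel pin that is a push fit in the fish board. Point: centre of its top face, on the pin's axis (z up; about 51 to 56 mm above the table at the start, 40 mm when home). Which of the three raised scales is nearest the tail changes from run to run
- scale_oval (a joint): how far the oval scale is pressed in (m), growing downward: 0 to 0.005 at the start, 0.016 fully home with its underside on the board (hard stop); negative if pulled up. The pin slides with about 3 N of steady friction, has no spring, and stays where it is left
- scale_long (a joint): how far the long narrow scale is pressed in (m), growing downward: 0 to 0.005 at the start, 0.016 fully home with its underside on the board (hard stop); negative if pulled up. The pin slides with about 3 N of steady friction, has no spring, and stays where it is left
- scale_square (a joint): how far the nearly square scale is pressed in (m), growing downward: 0 to 0.005 at the start, 0.016 fully home with its underside on the board (hard stop); negative if pulled up. The pin slides with about 3 N of steady friction, has no spring, and stays where it is left
- eye_top (a point): top centre of the eye peg: round dark wooden knob, 18 mm diameter, near the head at x = +150, y = +18 mm of the fish, its top 59 mm above the table; to be left alone
- eye_peg (a joint): how far the eye peg is pressed in (m): 0 at the start; leave it there. It slides down with about 3 N
- glue_bottle: bystander: standing white bottle, 48 mm diameter, 100 mm tall, loose on the table beside the fish, at least 150 mm from the middle row. Origin: centre of its underside
- tape_roll: bystander: roll of tape lying flat, 90 mm diameter, 24 mm high, loose on the table beside the fish, at least 150 mm from the middle row. Origin: centre of its underside
- jar: bystander: closed amber glass jar, 60 mm diameter, 70 mm tall, loose on the table beside the fish, at least 150 mm from the middle row. Origin: centre of its underside
- offcut: bystander: loose piece of driftwood lying flat, 75 x 30 x 14 mm, loose on the table beside the fish, at least 150 mm from the middle row. Origin: centre of its underside

How it is judged (in metres and radians):
On the way, in this order (a step that is already met when the one before it is completed fails the run):
1. the raised scale nearest the tail is home, the other two still proud (((x of scale_oval_top in the frame of fish below -0.05 m and value of joint scale_oval above 0.0135 m) or (x of scale_oval_top in the frame of fish above -0.05 m and value of joint scale_oval below 0.009 m)) and ((x of scale_long_top in the frame of fish below -0.05 m and value of joint scale_long above 0.0135 m) or (x of scale_long_top in the frame of fish above -0.05 m and value of joint scale_long below 0.009 m)) and ((x of scale_square_top in the frame of fish below -0.05 m and value of joint scale_square above 0.0135 m) or (x of scale_square_top in the frame of fish above -0.05 m and value of joint scale_square below 0.009 m))), for 0.2 s.
2. the middle one is home too, the one nearest the head still proud (((x of scale_oval_top in the frame of fish below 0.03 m and value of joint scale_oval above 0.0135 m) or (x of scale_oval_top in the frame of fish above 0.03 m and value of joint scale_oval below 0.009 m)) and ((x of scale_long_top in the frame of fish below 0.03 m and value of joint scale_long above 0.0135 m) or (x of scale_long_top in the frame of fish above 0.03 m and value of joint scale_long below 0.009 m)) and ((x of scale_square_top in the frame of fish below 0.03 m and value of joint scale_square above 0.0135 m) or (x of scale_square_top in the frame of fish above 0.03 m and value of joint scale_square below 0.009 m))), for 0.2 s.
3. all three are home (value of joint each of scale_oval, scale_long, scale_square above 0.0135 m), for 0.2 s.
At the end, for the whole second after the job is handed in: all three scales are pressed in to within 2.5 mm of home, in the order tail, middle, head (a scale counts as still proud while it stands at least 7 mm above home); the eye peg stands within 4 to 5 mm of its starting height; each bystander is within 20 mm of where it stood (all of step 3 and value of joint eye_peg between -0.004 and 0.005 m and distance of each of glue_bottle, tape_roll, jar, offcut from where it was at the start of the episode below 0.02 m); the robot touches nothing.
It fails at once if a scale or the eye peg is pulled up by more than 4 mm from its highest starting height (value of joint any of scale_oval, scale_long, scale_square, eye_peg below -0.004 m).
It fails at once if the eye peg is pressed in by more than 5 mm (value of joint eye_peg above 0.005 m).
It fails at once if a bystander is lifted, carried or shoved more than 20 mm (distance of any of glue_bottle, tape_roll, jar, offcut from where it was at the start of the episode above 0.02 m).
It also fails if it takes over 38 s, if anything falls off the work surface, if the arm or the gripper's body presses on something with over 40 N, if the wrist force passes 120 N, or if a joint passes its speed limit or range.

## Working session

There is one attempt and no reset: what is moved stays moved. The work goes in short steps, Python scripts to look and compute and a tool call to move; the robot and the scene stay as the last step left them, time stands still between calls to the robot, and variables do not carry over. Pictures are saved under pics/ and viewed, and the job is handed in when it is done.

Besides the shell and the picture viewer there is one more tool, called after "Emit:" as name(argument=value, ...), one argument or row to a line, values as JSON. move_arm: Moves the arm, as the interface text tells. Its arguments: {"type":"object","properties":{"rows":{"type":"array"}},"required":["rows"]}

```bash
mkdir -p pics; python3 - <<'E'
from cell import env
import cv2,numpy as np
for n in("scene","top"):
    p,d=env.read_camera(n); cv2.imwrite(f"pics/{n}0.png",p); np.save(f"{n}_d.npy",d); np.save(f"{n}_p.npy",p)
    c=env.calibration(n); print(n,c)
print(env.state())
E
```

```text
scene {'vertical_fov': 51.70092980245401, 'cx': 255.71285349455553, 'cy': 194.10966412743255, 'dist': array([-0.09033994,  0.        ,  0.        ,  0.        ,  0.        ]), 'eye': array([908.57809143, 107.28700912, 688.4171558 ]), 'rotation': array([5.17460400e-01, 1.08843083e-04, 1.86764482e+00])}
top {'vertical_fov': 43.18402526177111, 'cx': 261.2948780581891, 'cy': 192.50401774357726, 'dist': array([0.06633756, 0.        , 0.        , 0.        , 0.        ]), 'eye': array([456.5384891 ,  11.26183324, 886.24005099]), 'rotation': array([ 0.13974326, -0.00297886, -1.55751179])}
{'t': 0.1, 'joints': array([-1.36261052e+00,  4.91444430e-01,  1.55941090e+00,  2.37510707e-05,
        1.09169256e+00, -1.05578666e-01]), 'qvel': array([ 0.00054911, -0.00020345, -0.00102082,  0.00023997,  0.00053689,
        0.00126112]), 'tau': array([ 2.92796860e-03, -6.13623905e+01, -2.58605701e+01,  6.94296788e-02,
        4.70320636e-02, -4.78959703e-05]), 'eef_pos': array([ 192.89746136, -594.27081159,  233.1465401 ]), 'tcp_rot': array([-1.57067471e+00,  9.47702847e-04, -1.25704276e+00]), 'ft_force': array([-0.08181389,  0.25293687,  0.50033946]), 'moment': array([ 0.03722199, -0.03136138, -0.01287495]), 'opening': 1.0034064645578102}
```

View pics/scene0.png

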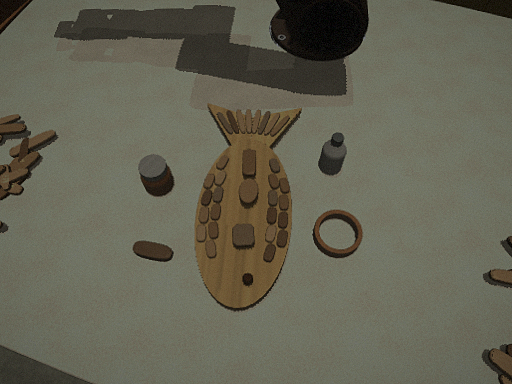

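View pics/top0.png

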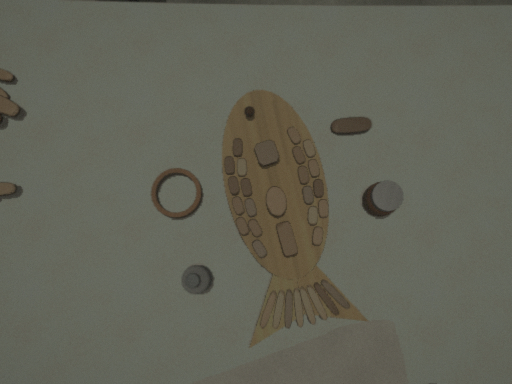

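The tail is at (110, 255) in the scene view and (305, 300) in the top view. From tail to head the raised scales are long (top 287, 239), oval (276, 201) and square (267, 153), with the eye at (249, 112). Next I'll locate them with height maps.

```bash
cat > h.py <<'E'
import numpy as np,cv2
from scipy.spatial.transform import Rotation as R
from cell import env
def cam(n):
    c=env.calibration(n); f=192/np.tan(np.radians(c["vertical_fov"]/2))
    K=np.array([[f,0,c["cx"]],[0,f,c["cy"]],[0,0,1]]); return K,np.array(c["dist"]),np.array(c["eye"]),R.from_euler("xyz",c["rotation"]).as_matrix()
def rays(n,uv):
    K,D,e,Rm=cam(n); q=cv2.undistortPoints(np.asarray(uv,float).reshape(-1,1,2),K,D).reshape(-1,2)
    return e,np.c_[q[:,0],-q[:,1],-np.ones(len(q))]@Rm.T
def plane(n,uv,z):
    e,r=rays(n,uv); return e+r*((z-e[2])/r[:,2])[:,None]
def cloud(n,d):
    v,u=np.mgrid[:384,:512]; e,r=rays(n,np.c_[u.ravel(),v.ravel()])
    P=e+r*d.ravel()[:,None]; P[d.ravel()==0]=np.nan; return P.reshape(384,512,3)
E
python3 - <<'E'
from h import *
for n in("scene","top"):
    P=cloud(n,np.load(n+"_d.npy")); z=P[...,2]
    print(n,"table",np.nanmedian(z[100:300,130:190]) if n=="scene" else np.nanmedian(z[50:300,60:140]))
    seeds={"scene":dict(long=(249,163),oval=(249,190),square=(243,235),eye=(248,279),bd=(250,215)),"top":dict(long=(287,239),oval=(276,201),square=(267,153),eye=(249,112),bd=(258,215))}[n]
    for k,(u,v) in seeds.items(): print(k,P[v,u].round(1),np.nanstd(z[v-2:v+3,u-2:u+3]).round(2), np.nanmedian(z[v-4:v+5,u-4:u+5]).round(1))
    p=np.load(n+"_p.npy"); 
    x0,y0,x1,y1=(190,95,310,315) if n=="scene" else (210,80,380,355)
    a=cv2.resize(p[y0:y1,x0:x1],None,fx=2.1,fy=2.1,interpolation=cv2.INTER_CUBIC)
    b=cv2.applyColorMap((np.clip(np.nan_to_num(z),0,70)/70*255).astype(np.uint8),cv2.COLORMAP_JET)[y0:y1,x0:x1]
    cv2.imwrite(f"pics/{n}1.png",np.hstack([np.clip(a*1.8,0,255).astype(np.uint8),cv2.resize(b,a.shape[1::-1])]))
E
```

```text
scene table 0.9117332688372244
long [499.3 -31.6  51.4] 0.97 51.8
oval [559.7 -12.5  56.2] 1.15 55.6
square [647.1   4.   51.6] 1.07 52.1
eye [722.3  37.   58.6] 1.73 57.5
bd [596.2   0.6  30.4] 0.91 30.6
top table 1.3376663013914367
long [494.3 -34.9  48.4] 1.44 52.3
oval [558.8 -15.2  56.8] 1.03 56.4
square [643.5   1.3  54.6] 1.41 53.3
eye [715.4  33.9  59.9] 1.56 57.6
bd [536.7  15.6  29.7] 1.97 32.0
```

View pics/top1.png

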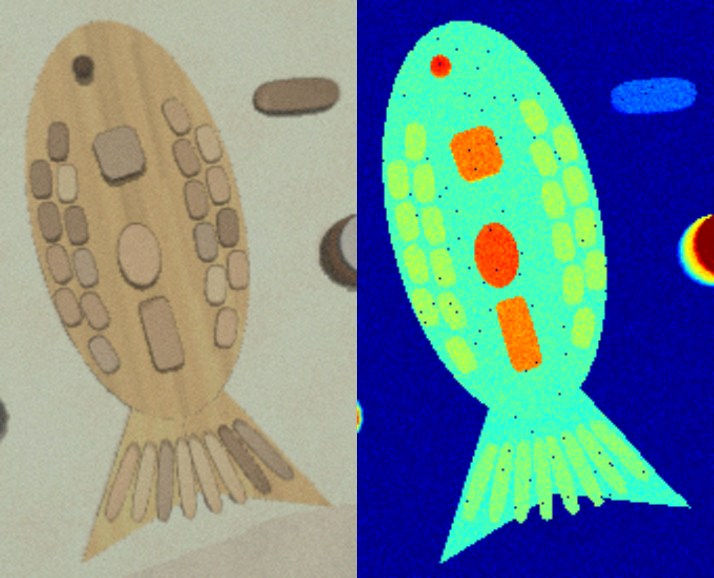

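View pics/scene1.png

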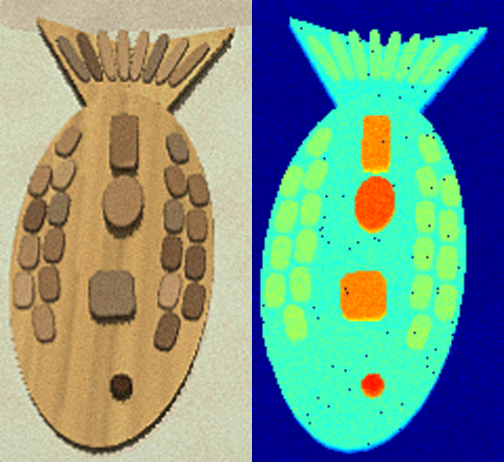

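```bash
python3 - <<'E'
from h import *
seeds={"scene":dict(long=(249,163),oval=(249,190),square=(243,235),eye=(248,279)),"top":dict(long=(287,239),oval=(276,201),square=(267,153),eye=(249,112))}
for n in("scene","top"):
    P=cloud(n,np.load(n+"_d.npy")); z=P[...,2]
    m=(cv2.medianBlur(np.nan_to_num(z).astype(np.float32),3)>43).astype(np.uint8)
    N,L,S,C=cv2.connectedComponentsWithStats(m)
    for k,(u,v) in seeds[n].items():
        l=L[v,u]; M=(L==l); Q=P[M&(z>45)]
        c=np.nanmedian(Q,0); xy=Q[:,:2].astype(np.float32); r=cv2.minAreaRect(xy)
        w=plane(n,[C[l]],c[2])[0]
        print(n,k,S[l][4],"cent",w.round(1),"rect",np.round(r[0],1),np.round(r[1],1),round(r[2],1))
E
```

```text
scene long 354 cent [499.9 -32.1  51.6] rect [497.2 -33.3] [59.5 25.4] 17.1
scene oval 416 cent [563.7 -13.2  55.3] rect [561.4 -14. ] [53.6 33.5] 17.0
scene square 488 cent [648.5   3.8  52. ] rect [646.6   3. ] [42.8 37.2] 18.6
scene eye 103 cent [721.3  35.   57.5] rect [720.   34.7] [16.6 16.6] 63.8
top long 513 cent [495.1 -34.1  52.5] rect [495.2 -34.2] [59.2 25.8] 16.1
top oval 511 cent [558.9 -15.1  56.3] rect [559.1 -15.3] [52.4 34.7] 0.4
top square 496 cent [644.2   2.2  53.1] rect [645.1   2.1] [42.3 38. ] 19.4
top eye 87 cent [717.5  33.4  57.6] rect [718.6  33.1] [16.  17.1] 50.4
```

Emit:
move_arm(
  rows=[
    {"tx":-2.75,"tz":2.89,"grip":0},
    {"tx":-2.75,"tz":2.89,"grip":0},
    {"tx":-2.75,"tz":2.89,"grip":0},
    {"tx":-2.75,"tz":2.89,"grip":0},
    {"tx":-2.75,"tz":2.89,"grip":0},
    {"tx":-2.75,"tz":2.89,"grip":0},
    {"tx":-2.75,"tz":2.89,"grip":0},
    {"tx":-2.75,"tz":2.89,"grip":0},
    {"tx":-2.75,"tz":2.89,"grip":0},
    {"tx":-2.75,"tz":2.89,"grip":0},
  ],
)

```text
validation failed for argument at $.ro...
```

Emit:
move_arm(
  rows=[
    {"tx":-2.75,"tz":2.89,"grip":0},
    {"tx":-2.75,"tz":2.89,"grip":0},
    {"tx":-2.75,"tz":2.89,"grip":0},
    {"tx":-2.75,"tz":2.89,"grip":0},
    {"tx":-2.75,"tz":2.89,"grip":0},
    {"tx":-2.75,"tz":2.89,"grip":0},
    {"grip":0},
    {"grip":0},
    {"grip":0},
  ],
)

```text
validation failed for argument at $.ro...
```

```bash
cat >> h.py <<'E'
T=dict(long=(496.5,-33.5),oval=(560.5,-14.5),square=(646,2.7))
def need(k,ztip):
    s=env.state(); Rt=R.from_euler("xyz",s["tcp_rot"]).as_matrix()
    d=np.array([*T[k],ztip+19])-s["eef_pos"]
    print(s["t"],s["eef_pos"].round(1),"rot",s["tcp_rot"].round(4),"F",s["ft_force"].round(1),"open",round(s["opening"],3),"| cm tool",(Rt.T@d/10).round(2))
E
python3 -c "
from h import *
need('long',70)"
```

```text
0.1 [ 192.9 -594.3  233.1] rot [-1.5707e+00  9.0000e-04 -1.2570e+00] F [-0.1  0.3  0.5] open 1.003 | cm tool [-43.96  14.46  46.18]
```

Emit:
move_arm(
  rows=[
    {"tx":-2.75,"ty":0,"tz":2.89,"rx":0,"ry":0,"rz":0,"grip":0},
    {"tx":-2.75,"ty":0,"tz":2.89,"rx":0,"ry":0,"rz":0,"grip":0},
    {"tx":-2.75,"ty":0,"tz":2.89,"rx":0,"ry":0,"rz":0,"grip":0},
    {"tx":-2.75,"ty":0,"tz":2.89,"rx":0,"ry":0,"rz":0,"grip":0},
    {"tx":-2.75,"ty":0,"tz":2.89,"rx":0,"ry":0,"rz":0,"grip":0},
    {"tx":-2.75,"ty":0,"tz":2.89,"rx":0,"ry":0,"rz":0,"grip":0},
    {"tx":-2.75,"ty":0,"tz":2.89,"rx":0,"ry":0,"rz":0,"grip":0},
    {"tx":-2.75,"ty":0,"tz":2.89,"rx":0,"ry":0,"rz":0,"grip":0},
  ],
)

```text
t: 0.77
eef_pos: [345.3, -312.0, 233.6]
tcp_rot: [-1.571, 0.0, -1.257]
ft_force: [0.7, -0.5, 0.8]
opening: 0.496
```

Emit:
move_arm(
  rows=[
    {"tx":-2.75,"ty":0,"tz":2.89,"rx":0,"ry":0,"rz":0,"grip":0},
    {"tx":-2.75,"ty":0,"tz":2.89,"rx":0,"ry":0,"rz":0,"grip":0},
    {"tx":-2.75,"ty":0,"tz":2.89,"rx":0,"ry":0,"rz":0,"grip":0},
    {"tx":-2.75,"ty":0,"tz":2.89,"rx":0,"ry":0,"rz":0,"grip":0},
    {"tx":-2.75,"ty":0,"tz":2.89,"rx":0,"ry":0,"rz":0,"grip":0},
    {"tx":-2.75,"ty":0,"tz":2.89,"rx":0,"ry":0,"rz":0,"grip":0},
    {"tx":-2.75,"ty":0,"tz":2.89,"rx":0,"ry":0,"rz":0,"grip":0},
    {"tx":-2.75,"ty":0,"tz":2.89,"rx":0,"ry":0,"rz":0,"grip":0},
    {"tx":0,"ty":0,"tz":0,"rx":0,"ry":0,"rz":0,"grip":0},
    {"tx":0,"ty":0,"tz":0,"rx":0,"ry":0,"rz":0,"grip":0},
  ],
)

```text
t: 1.6
eef_pos: [497.2, -31.5, 233.2]
tcp_rot: [-1.572, 0.0, -1.253]
ft_force: [0.2, -1.1, -0.7]
opening: 0.004
```

```bash
python3 -c "
from h import *
need('long',70)"
```

```text
1.6 [497.2 -31.5 233.2] rot [-1.5715e+00  3.0000e-04 -1.2532e+00] F [ 0.2 -1.1 -0.7] open 0.004 | cm tool [ 0.17 14.42 -0.12]
```

Emit:
move_arm(
  rows=[
    {"tx":0.17,"ty":3.6,"tz":-0.12,"rx":0,"ry":0,"rz":0,"grip":0},
    {"tx":0,"ty":3.6,"tz":0,"rx":0,"ry":0,"rz":0,"grip":0},
    {"tx":0,"ty":3.6,"tz":0,"rx":0,"ry":0,"rz":0,"grip":0},
    {"tx":0,"ty":3.6,"tz":0,"rx":0,"ry":0,"rz":0,"grip":0},
    {"tx":0,"ty":1.2,"tz":0,"rx":0,"ry":0,"rz":0,"grip":0},
    {"tx":0,"ty":0.4,"tz":0,"rx":0,"ry":0,"rz":0,"grip":0},
    {"tx":0,"ty":0.3,"tz":0,"rx":0,"ry":0,"rz":0,"grip":0},
    {"tx":0,"ty":0,"tz":0,"rx":0,"ry":0,"rz":0,"grip":0},
  ],
)

```text
t: 2.27
eef_pos: [496.4, -36.0, 71.0]
tcp_rot: [-1.571, -0.0, -1.258]
ft_force: [-0.7, -0.2, -0.0]
opening: 0.007
```

Emit:
move_arm(
  rows=[
    {"tx":-0.1,"ty":0.2,"tz":0.1,"rx":0,"ry":0,"rz":0,"grip":0},
    {"tx":0,"ty":0.2,"tz":0,"rx":0,"ry":0,"rz":0,"grip":0},
    {"tx":0,"ty":0.2,"tz":0,"rx":0,"ry":0,"rz":0,"grip":0},
    {"tx":0,"ty":0.2,"tz":0,"rx":0,"ry":0,"rz":0,"grip":0},
    {"tx":0,"ty":0,"tz":0,"rx":0,"ry":0,"rz":0,"grip":0},
  ],
)

```text
t: 2.68
eef_pos: [497.4, -34.0, 62.8]
tcp_rot: [-1.57, -0.001, -1.257]
ft_force: [0.5, -0.3, 3.0]
opening: 0.004
```

Emit:
move_arm(
  rows=[
    {"tx":0,"ty":0.15,"tz":0,"rx":0,"ry":0,"rz":0,"grip":0},
    {"tx":0,"ty":0.15,"tz":0,"rx":0,"ry":0,"rz":0,"grip":0},
    {"tx":0,"ty":0.05,"tz":0,"rx":0,"ry":0,"rz":0,"grip":0},
    {"tx":0,"ty":0,"tz":0,"rx":0,"ry":0,"rz":0,"grip":0},
  ],
)

```text
t: 3.02
eef_pos: [497.3, -34.0, 59.3]
tcp_rot: [-1.57, -0.0, -1.257]
ft_force: [2.1, -1.2, 5.6]
opening: 0.001
```

Emit:
move_arm(
  rows=[
    {"tx":0,"ty":0.05,"tz":0,"rx":0,"ry":0,"rz":0,"grip":0},
    {"tx":0,"ty":0.03,"tz":0,"rx":0,"ry":0,"rz":0,"grip":0},
    {"tx":0,"ty":0,"tz":0,"rx":0,"ry":0,"rz":0,"grip":0},
  ],
)

```text
t: 3.27
eef_pos: [497.3, -34.0, 59.1]
tcp_rot: [-1.57, -0.001, -1.257]
ft_force: [-0.1, -1.3, 15.9]
opening: 0.001
```

Emit:
move_arm(
  rows=[
    {"tx":0,"ty":-1.5,"tz":0,"rx":0,"ry":0,"rz":0,"grip":0},
    {"tx":0,"ty":-3,"tz":0,"rx":0,"ry":0,"rz":0,"grip":0},
    {"tx":0.1,"ty":0,"tz":3.3,"rx":0,"ry":0,"rz":0,"grip":0},
    {"tx":0,"ty":0,"tz":3.3,"rx":0,"ry":0,"rz":0,"grip":0},
    {"tx":0,"ty":0,"tz":0,"rx":0,"ry":0,"rz":0,"grip":0},
    {"tx":0,"ty":0,"tz":0,"rx":0,"ry":0,"rz":0,"grip":0},
  ],
)

```text
t: 3.77
eef_pos: [560.3, -13.9, 102.7]
tcp_rot: [-1.572, 0.0, -1.256]
ft_force: [-0.6, -0.0, 0.7]
opening: 0.005
```

```bash
python3 - <<'E'
from h import *
need('oval',58)
p,d=env.read_camera("scene"); cv2.imwrite("pics/s2.png",np.clip(p*1.6,0,255).astype(np.uint8))
P=cloud("scene",d)[...,2]
for k,(u,v) in dict(long=(249,163),oval=(249,190),square=(243,235),eye=(248,279)).items(): print(k,np.nanmedian(P[v-4:v+5,u-4:u+5]))
E
```

```text
3.7667 [560.3 -13.9 102.7] rot [-1.5717e+00  5.0000e-04 -1.2559e+00] F [-0.6 -0.   0.7] open 0.005 | cm tool [0.06 2.57 0.01]
long 185.10733283190638
oval 55.72652503646145
square 51.930280892972974
eye 57.7877613283423
```

View pics/s2.png

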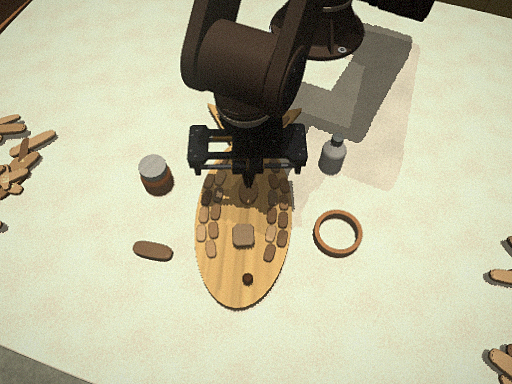

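The gripper hides the long scale near (249, 165). Oval, square and eye are still proud and the bystanders haven't moved. Now I'll press the oval.

Emit:
move_arm(
  rows=[
    {"tx":0,"ty":2,"tz":0,"rx":0,"ry":0,"rz":0,"grip":0},
    {"tx":0,"ty":0.4,"tz":0,"rx":0,"ry":0,"rz":0,"grip":0},
    {"tx":0,"ty":0.4,"tz":0,"rx":0,"ry":0,"rz":0,"grip":0},
    {"tx":0,"ty":0.3,"tz":0,"rx":0,"ry":0,"rz":0,"grip":0},
    {"tx":0,"ty":0.3,"tz":0,"rx":0,"ry":0,"rz":0,"grip":0},
    {"tx":0,"ty":0.3,"tz":0,"rx":0,"ry":0,"rz":0,"grip":0},
    {"tx":0,"ty":0.2,"tz":0,"rx":0,"ry":0,"rz":0,"grip":0},
    {"tx":0,"ty":0.2,"tz":0,"rx":0,"ry":0,"rz":0,"grip":0},
    {"tx":0,"ty":0,"tz":0,"rx":0,"ry":0,"rz":0,"grip":0},
  ],
)

```text
t: 4.57
eef_pos: [560.1, -14.6, 62.1]
tcp_rot: [-1.571, -0.0, -1.257]
ft_force: [-0.0, 0.4, 0.5]
opening: 0.003
```

Emit:
move_arm(
  rows=[
    {"tx":0,"ty":0.15,"tz":0,"rx":0,"ry":0,"rz":0,"grip":0},
    {"tx":0,"ty":0.12,"tz":0,"rx":0,"ry":0,"rz":0,"grip":0},
    {"tx":0,"ty":0.05,"tz":0,"rx":0,"ry":0,"rz":0,"grip":0},
    {"tx":0,"ty":0,"tz":0,"rx":0,"ry":0,"rz":0,"grip":0},
  ],
)

```text
t: 4.9
eef_pos: [560.3, -14.6, 59.3]
tcp_rot: [-1.57, -0.0, -1.257]
ft_force: [-1.4, 0.0, 3.5]
opening: 0.007
```

Emit:
move_arm(
  rows=[
    {"tx":0,"ty":0.05,"tz":0,"rx":0,"ry":0,"rz":0,"grip":0},
    {"tx":0,"ty":0.03,"tz":0,"rx":0,"ry":0,"rz":0,"grip":0},
    {"tx":0,"ty":0,"tz":0,"rx":0,"ry":0,"rz":0,"grip":0},
  ],
)

```text
t: 5.15
eef_pos: [560.3, -14.6, 59.2]
tcp_rot: [-1.57, -0.001, -1.257]
ft_force: [-3.6, 0.6, 13.4]
opening: 0.004
```

Emit:
move_arm(
  rows=[
    {"tx":0,"ty":-1.5,"tz":0,"rx":0,"ry":0,"rz":0,"grip":0},
    {"tx":0,"ty":-3,"tz":0,"rx":0,"ry":0,"rz":0,"grip":0},
    {"tx":0.3,"ty":0,"tz":2.9,"rx":0,"ry":0,"rz":0,"grip":0},
    {"tx":0.3,"ty":0,"tz":2.9,"rx":0,"ry":0,"rz":0,"grip":0},
    {"tx":0.4,"ty":0,"tz":2.9,"rx":0,"ry":0,"rz":0,"grip":0},
    {"tx":0,"ty":0,"tz":0,"rx":0,"ry":0,"rz":0,"grip":0},
    {"tx":0,"ty":0,"tz":0,"rx":0,"ry":0,"rz":0,"grip":0},
  ],
)

```text
t: 5.73
eef_pos: [646.4, 3.1, 102.6]
tcp_rot: [-1.571, 0.0, -1.256]
ft_force: [0.4, 0.4, 0.0]
opening: 0.004
```

```bash
python3 - <<'E'
from h import *
need('square',55)
for n in ("scene","top"):
    p,d=env.read_camera(n); cv2.imwrite(f"pics/{n}3.png",np.clip(p*1.6,0,255).astype(np.uint8))
    P=cloud(n,d)[...,2]
    for k,(u,v) in ({"scene":dict(long=(249,163),oval=(249,190),square=(243,235),eye=(248,279)),"top":dict(long=(287,239),oval=(276,201),square=(267,153),eye=(249,112))}[n]).items(): print(n,k,np.nanmedian(P[v-3:v+4,u-3:u+4]))
E
```

```text
5.7333 [646.4   3.1 102.6] rot [-1.5709  0.     -1.2564] F [0.4 0.4 0. ] open 0.004 | cm tool [ 0.03  2.86 -0.05]
scene long 353.9999646747606
scene oval 266.0632777347016
scene square 52.2845616578104
scene eye 58.41308270917057
top long 608.6156494927625
top oval 581.7221770348675
top square 536.8989809478488
top eye 480.5320665050041
```

View pics/scene3.png

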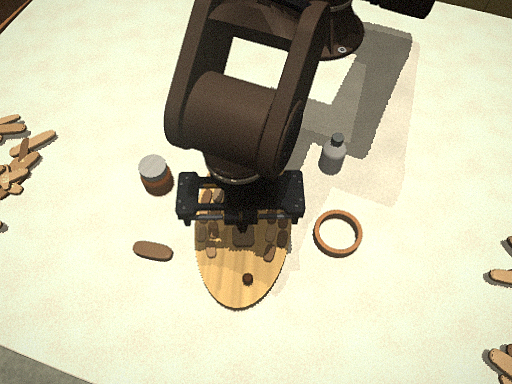

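The tool is over the square scale at (243, 235), which is still at 52 mm, and the eye is untouched at (248, 279). Now I'll press the square.

Emit:
move_arm(
  rows=[
    {"tx":0,"ty":2.4,"tz":0,"rx":0,"ry":0,"rz":0,"grip":0},
    {"tx":0,"ty":0.3,"tz":0,"rx":0,"ry":0,"rz":0,"grip":0},
    {"tx":0,"ty":0.3,"tz":0,"rx":0,"ry":0,"rz":0,"grip":0},
    {"tx":0,"ty":0.3,"tz":0,"rx":0,"ry":0,"rz":0,"grip":0},
    {"tx":0,"ty":0.3,"tz":0,"rx":0,"ry":0,"rz":0,"grip":0},
    {"tx":0,"ty":0.3,"tz":0,"rx":0,"ry":0,"rz":0,"grip":0},
    {"tx":0,"ty":0.2,"tz":0,"rx":0,"ry":0,"rz":0,"grip":0},
    {"tx":0,"ty":0.2,"tz":0,"rx":0,"ry":0,"rz":0,"grip":0},
    {"tx":0,"ty":0,"tz":0,"rx":0,"ry":0,"rz":0,"grip":0},
  ],
)

```text
t: 6.58
eef_pos: [646.0, 2.7, 60.1]
tcp_rot: [-1.571, -0.0, -1.257]
ft_force: [-0.2, -0.6, -1.2]
opening: 0.004
```

Emit:
move_arm(
  rows=[
    {"tx":0,"ty":0.05,"tz":0,"rx":0,"ry":0,"rz":0,"grip":0},
    {"tx":0,"ty":0.03,"tz":0,"rx":0,"ry":0,"rz":0,"grip":0},
    {"tx":0,"ty":0,"tz":0,"rx":0,"ry":0,"rz":0,"grip":0},
  ],
)

```text
t: 6.83
eef_pos: [646.1, 2.8, 59.6]
tcp_rot: [-1.57, -0.0, -1.257]
ft_force: [-0.6, -0.2, 1.0]
opening: 0.007
```

Emit:
move_arm(
  rows=[
    {"tx":0,"ty":0.05,"tz":0,"rx":0,"ry":0,"rz":0,"grip":0},
    {"tx":0,"ty":0.05,"tz":0,"rx":0,"ry":0,"rz":0,"grip":0},
    {"tx":0,"ty":0,"tz":0,"rx":0,"ry":0,"rz":0,"grip":0},
  ],
)

```text
t: 7.08
eef_pos: [646.1, 2.8, 59.3]
tcp_rot: [-1.57, -0.0, -1.257]
ft_force: [-3.3, -0.3, 9.1]
opening: 0.004
```

Emit:
move_arm(
  rows=[
    {"tx":0,"ty":-1.5,"tz":0,"rx":0,"ry":0,"rz":0,"grip":0},
    {"tx":0,"ty":-4,"tz":0,"rx":0,"ry":0,"rz":0,"grip":0},
    {"tx":0,"ty":-4,"tz":0,"rx":0,"ry":0,"rz":0,"grip":0},
    {"tx":0,"ty":-4,"tz":0,"rx":0,"ry":0,"rz":0,"grip":0},
    {"tx":4,"ty":0,"tz":-1,"rx":0,"ry":0,"rz":0,"grip":0},
    {"tx":4,"ty":0,"tz":-1,"rx":0,"ry":0,"rz":0,"grip":0},
    {"tx":4,"ty":0,"tz":-1,"rx":0,"ry":0,"rz":0,"grip":0},
    {"tx":4,"ty":0,"tz":-1,"rx":0,"ry":0,"rz":0,"grip":0},
    {"tx":4,"ty":0,"tz":-1,"rx":0,"ry":0,"rz":0,"grip":0},
    {"tx":4,"ty":0,"tz":-1,"rx":0,"ry":0,"rz":0,"grip":0},
  ],
)

```text
t: 7.92
eef_pos: [662.8, -246.0, 193.5]
tcp_rot: [-1.571, -0.0, -1.257]
ft_force: [1.2, 0.4, 0.5]
opening: 0.008
```

Emit:
move_arm(
  rows=[
    {"tx":4,"ty":0,"tz":-1,"rx":0,"ry":0,"rz":0,"grip":0},
    {"tx":4,"ty":0,"tz":-1,"rx":0,"ry":0,"rz":0,"grip":0},
    {"tx":4,"ty":0,"tz":-1,"rx":0,"ry":0,"rz":0,"grip":0},
    {"tx":4,"ty":0,"tz":-1,"rx":0,"ry":0,"rz":0,"grip":0},
    {"tx":4,"ty":0,"tz":-1,"rx":0,"ry":0,"rz":0,"grip":0},
    {"tx":4,"ty":0,"tz":-1,"rx":0,"ry":0,"rz":0,"grip":0},
    {"tx":0,"ty":0,"tz":0,"rx":0,"ry":0,"rz":0,"grip":0},
    {"tx":0,"ty":0,"tz":0,"rx":0,"ry":0,"rz":0,"grip":0},
  ],
)

```text
t: 8.58
eef_pos: [678.9, -493.1, 191.7]
tcp_rot: [-1.571, 0.001, -1.26]
ft_force: [0.7, 0.6, -0.7]
opening: 0.001
```

```bash
python3 - <<'E'
from h import *
for n in ("scene","top"):
    p,d=env.read_camera(n); cv2.imwrite(f"pics/{n}4.png",np.clip(p*1.6,0,255).astype(np.uint8))
    P=cloud(n,d)[...,2]
    for k,(u,v) in ({"scene":dict(long=(249,163),oval=(249,191),square=(243,237),eye=(248,279)),"top":dict(long=(287,239),oval=(276,201),square=(267,153),eye=(249,112))}[n]).items(): print(n,k,np.nanmedian(P[v-3:v+4,u-3:u+4]).round(1))
print(env.state()["ft_force"])
E
```

```text
scene long 40.2
scene oval 40.2
scene square 40.2
scene eye 58.3
top long 41.5
top oval 41.5
top square 41.8
top eye 58.4
[0.19450833 0.07947424 0.44145186]
```

View pics/top4.png

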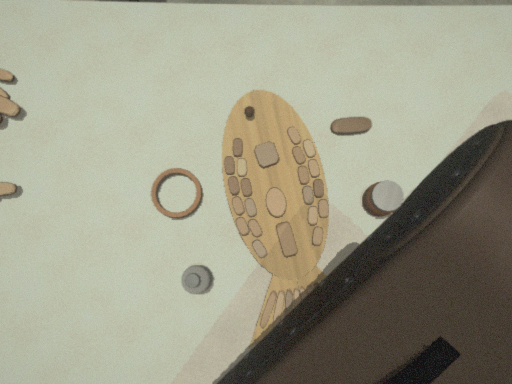

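View pics/scene4.png

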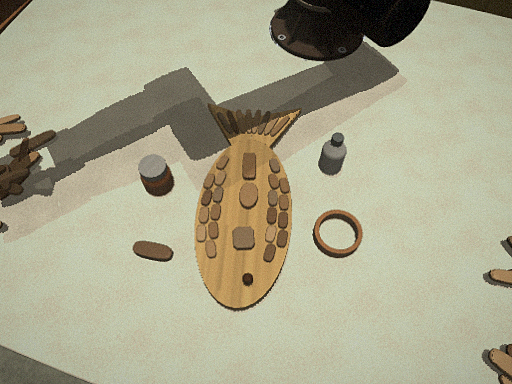

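All three scales are home: long (249, 165), oval (249, 194) and square (243, 237) in the scene view. The bystanders sit where they started and the arm is clear.

```bash
python3 -c "
from cell import env
print(env.job_done())"
```

```text
the job is handed in; nothing more can be done
None
```

I pressed the three raised scales home from tail to head (long, then oval, then square) with the closed fingertips, then backed the arm off and handed the job in at about 8.7 s.

- **Presses:** each one ended on the hard stop, with the fingertips about 40 mm above the table and roughly 9–16 N at the wrist.
- **Scales:** after the last press, depth readings gave all three tops at 40.2 mm in the scene view and 41.5–41.8 mm in the top view. Home is 40 mm. The two views differ by about 1.5 mm, and the top view also read the bare table about 1.3 mm high at the start.
- **Eye peg:** its top reads about 58.4 mm, compared with 57.5 mm before I started, so it was not disturbed.
- **Bystanders:** all four look to be where they started in both pictures. I compared these by eye and did not measure them.
- **Order:** the gripper hid the long and oval scales between presses, so I relied on the hard-stop contact to know each was home before moving on. No check failed.

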